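Draw the feeding slate out of the half-log and set the dish on it

ROBOT

A 6-joint arm with a two-finger parallel gripper is mounted at the origin on the work surface. World frame = base frame: x ahead of the robot, y to its left, z up, the work surface at z = 0. Lengths are in m, angles in rad, forces in N, time in s.
With the tool pointing down it reaches from about 0.275 to 0.825 m from the base axis. Payload 4.9 kg.
Tool frame: the origin (TCP) lies midway between the tips of the shut fingers; the grasp point (between the pads) lies 19 mm behind it (bot.grip_depth is the distance from the TCP to the grasp point, in m); y points along the fingers, x is the direction in which the jaws open and shut, and the axes are right-handed (so a half turn about y gives the same grasp; the last joint's range is limited). The gripper opens to 85 mm and grips with 20 to 120 N. Pads are 22 mm wide; open, the fingers measure 114 mm over their backs; the gripper's body (76 mm by 85 mm) begins 54 mm behind the grasp point. The pads swing forward as they close: fully open they stand 13 mm farther back than shut.
Start: joints at [-1.316, 0.326, -0.193, 1.052, 0, 1.437], TCP at [0.209, -0.509, 0.211] pointing down, gripper open.
Joint ranges: [-2.65, 2.65], [-0.97, 1.79], [-1.3, 1.35], [-1.93, 2.1], [-1.47, 1.37], [-3.14, 3.14]. Speed limits (rad/s): [2.57, 2.57, 3.14, 3.14, 3.14, 3.14].

INTERFACE

Orientations are given as a unit quaternion [w, x, y, z].
In Python, from cell import bot gives the robot as it stands. Calls block until the motion is done:
- bot.move_pose(position, orientation): joint-space move of the TCP to a pose.
- bot.move_linear(position, speed=0.15, rotation=None, until_force=None): straight line of the TCP; rotation=None keeps the orientation; speed is the mean speed in m/s. With until_force (N) it stops when the force on the tool has changed by that much, and returns True; else False.
- bot.goto_joints(angles): joint-space move.
- bot.set_gripper(opening, grasp_force=None): opening from 0.0 (shut) to 1.0 (fully open); grasp_force is the grip in N (None keeps the last); returns when the fingers have stopped.
- bot.wait(seconds).
- bot.solve_ik(position, orientation): joint angles nearest the present ones, or None.
- bot.camera(name): name is "side" or "top"; returns the picture (420x560x3 uint8, red, green, blue); there is no depth.
- bot.calibration(name): a dict with "mtx" (3x3 intrinsics, pixels), "k1" (the pictures are not rectified: a ray, as slopes to the right and down, at radius r is drawn at 1 + k1 r^2 times it, then the intrinsics apply), "extrinsics" (4x4, takes a point from world to camera coordinates). Camera axes: x right, y down, z forward; pixel columns grow to the right and rows downward; lengths in m; the calibration is good to about 2 mm. A picture is of the moment at which its call begins. calibration takes no time and is no camera call.
A pose or a line that the arm cannot do raises bot.PlanningError and nothing moves.
- bot.close_job(): hands the job in, once; it reports no verdict.
Trained networks look in the newest picture that a camera, given by its name, has taken for a name from the list of things; names that differ only in an ending like _2 or _b are one class to them, and where a whole thing is asked for, a point or a joint stands for the part that bears it (a point fixed in the world has none). Each returns a list of dicts, best first, with "confidence" (0 to 1); they miss things now and then, are a little off and sometimes report something else, mostly with a low value. They report only what shows in the picture. A call takes as long as a camera call.
- bot.search_frame(camera, thing): "bbox" ([left, top, width, height] in pixels, round what is visible of it).
Readings, each from a call of its own:
- bot.read_clock(): time.
- bot.read_joint_positions(): joint angles.
- bot.read_joint_vel(): joint speeds.
- bot.read_joint_efforts(): joint torques, N m.
- bot.read_position(): TCP position.
- bot.read_tool_rot(): TCP orientation.
- bot.read_ft_force(): force on the tool from outside, world axes, zero at the start.
- bot.read_moment(): the same for the moment, N m.
- bot.read_gripper_width(): opening from 0.0 (shut) to 1.0 (fully open).
Only numpy, scipy, OpenCV 4.12 (cv2) and the standard library are available. Lean on these libraries where they do the work, as an engineer would, in place of code of your own. Each camera call takes 0.05 s, during which the arm holds its last target. There are 200 camera calls.

TASK

The feeding slate is half hidden in the ceramic half-log: press down on its exposed end and slide it, flat on the board, straight out until its front edge lies squarely against the middle of the low aluminium bar. Then set the frosted glass dish gently down, upright, on the middle of the slate and let go. Do not shift the half-log or disturb the other things on the board.

Things in the scene. Friction and masses are not known exactly. Their poses are not given: they have to be found in the camera images.
- log: ceramic half-log hide: a loose (not fixed) brown bark-textured arch of 0.9 kg standing like a tunnel, 130 long, 131 wide, 67 high; the tunnel inside is 112 wide at the foot and 56 high. Origin: centre of its footprint on the board. Its x axis runs along the tunnel; the mouth where the slate sticks out is on its -x side (65 from the origin)
- slate_mid (a point): centre of the feeding slate: one loose dark flat stone plate 160 long x 90 wide x 5 thick, about 0.19 kg, flat on the board, half hidden in the half-log, the front 70 to 85 sticking out of the mouth. The point is at half its thickness; x along its length (-x towards the front end that sticks out), y across, z up. Its honed underside slips easily on the smooth sealed board (friction about 0.2), so it follows fingertips pressed on its top with about 10 N (5 to 20)
- slate_front (a point): middle of the slate's front top edge: 80 from slate_mid along the slate's -x; same axes
- bar: low aluminium stop bar screwed to the board, across the way in front of the half-log's mouth: 10 thick (its x), 130 long (its y), 12 high. Origin: centre of its underside; its flat face towards the half-log is at +5 in its x, and the +x axis points towards the half-log
- dish_mid (a point): centre of the frosted glass dish, half-way up: a loose round open dish, 58 across at the foot, 60 at the rim, 34 high, wall 4, 0.09 kg, standing to the left or right; z up
- pot: white ceramic cup, 76 across, 85 tall, bystander; origin: centre of its underside
- tin: small round jar with a black lid, 42 across, 55 tall, standing near the half-log, bystander; origin: centre of its underside
- spoon: steel spoon about 130 long lying near the slate, bystander; origin: in the tool's middle region, underside
- sprayer: plastic spray bottle, 68 across, 209 tall, bystander; origin: centre of its underside
- stone: rounded grey stone, 60 across, 37 tall, bystander; origin: centre of its underside
- brush: brush about 160 long lying flat, bystander; origin: in the tool's middle region, underside

How it is judged:
By the outcome, as a careful person would: the job done as asked, in the order asked, and still so for the second after the job is handed in, with the robot touching nothing.
It also fails if it takes over 62 s, if anything falls off the work surface, if the arm or the gripper's body presses on something with over 40 N, if the wrist force passes 120 N, or if a joint passes its speed limit or range.

## Working session

There is one attempt and no reset: what is moved stays moved. The work goes in short steps, each a Python script; the robot and the scene stay as the last script left them, time stands still between calls to the robot, and variables do not carry over. Pictures are saved under pics/ and viewed, about 8 in all and at most 12, crops included, and the job is handed in when it is done.

```bash
ls; mkdir -p pics; python3 - <<'E'
from cell import bot
import cv2,numpy as np
for c in("top","side"):
    im=bot.camera(c); cv2.imwrite(f"pics/{c}0.png",im[:,:,::-1]); 
    k=bot.calibration(c); print(c,k["mtx"].tolist(),k["k1"],np.round(k["extrinsics"],4).tolist())
    for t in["log","slate_mid","bar","dish_mid","pot","tin","spoon","sprayer","stone","brush"]:
        r=bot.search_frame(c,t); print(t,[(np.round(d["bbox"]).tolist(),round(d["confidence"],2)) for d in r[:2]])
print(bot.read_clock(),bot.read_tool_rot())
E
```

```text
pics
top [[415.52790057670757, 0.0, 276.6056208619567], [0.0, 415.52790057670757, 213.7589427494944], [0.0, 0.0, 1.0]] 0.04309677131190729 [[0.0044, -1.0, 0.0002, -0.0209], [-0.9946, -0.0044, -0.104, 0.5632], [0.104, 0.0002, -0.9946, 1.2259], [0.0, 0.0, 0.0, 1.0]]
log [([252.0, 143.0, 47.0, 47.0], 0.6)]
slate_mid [([259.0, 185.0, 24.0, 34.0], 0.85)]
bar [([243.0, 251.0, 41.0, -0.0], 0.65)]
dish_mid [([153.0, 221.0, 17.0, 20.0], 0.91)]
pot [([363.0, 212.0, 29.0, 24.0], 0.82)]
tin [([306.0, 168.0, 14.0, 14.0], 0.58), ([254.0, 187.0, 37.0, 32.0], 0.33)]
spoon [([305.0, 169.0, 14.0, 14.0], 0.66), ([229.0, 187.0, 16.0, 41.0], 0.53)]
sprayer [([93.0, 221.0, 44.0, 35.0], 0.8)]
stone [([346.0, 175.0, 16.0, 22.0], 0.68)]
brush []
side [[516.6378617859875, 0.0, 282.5530264263439], [0.0, 516.6378617859875, 211.1551589374591], [0.0, 0.0, 1.0]] -0.14557024279490424 [[0.9964, -0.0841, -0.0123, -0.5978], [-0.0678, -0.6989, -0.712, 0.0649], [0.0513, 0.7103, -0.702, 1.3754], [0.0, 0.0, 0.0, 1.0]]
log [([299.0, 196.0, 52.0, 43.0], 0.72)]
slate_mid [([267.0, 209.0, 31.0, 29.0], 0.75)]
bar [([225.0, 200.0, 5.0, 40.0], 0.48)]
dish_mid [([237.0, 134.0, 19.0, 18.0], 0.77)]
pot [([247.0, 282.0, 36.0, 50.0], 0.85)]
tin [([310.0, 231.0, 18.0, 28.0], 0.77), ([238.0, 133.0, 17.0, 20.0], 0.58)]
spoon [([254.0, 185.0, 44.0, 14.0], 0.87)]
sprayer [([216.0, 71.0, 34.0, 62.0], 0.56)]
stone []
brush [([214.0, 359.0, 75.0, 30.0], 0.83)]
1.1 [ 0.58718378 -0.58716806  0.39398287 -0.39398779]
```

```bash
python3 - <<'E'
import cv2
a=cv2.imread("pics/top0.png")[130:270,130:330]; cv2.imwrite("pics/t1.png",cv2.resize(a,None,fx=4,fy=4,interpolation=cv2.INTER_CUBIC))
a=cv2.imread("pics/side0.png")[120:270,200:370]; cv2.imwrite("pics/s1.png",cv2.resize(a,None,fx=4,fy=4,interpolation=cv2.INTER_CUBIC))
E
```

```text
(no output)
```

View pics/t1.png

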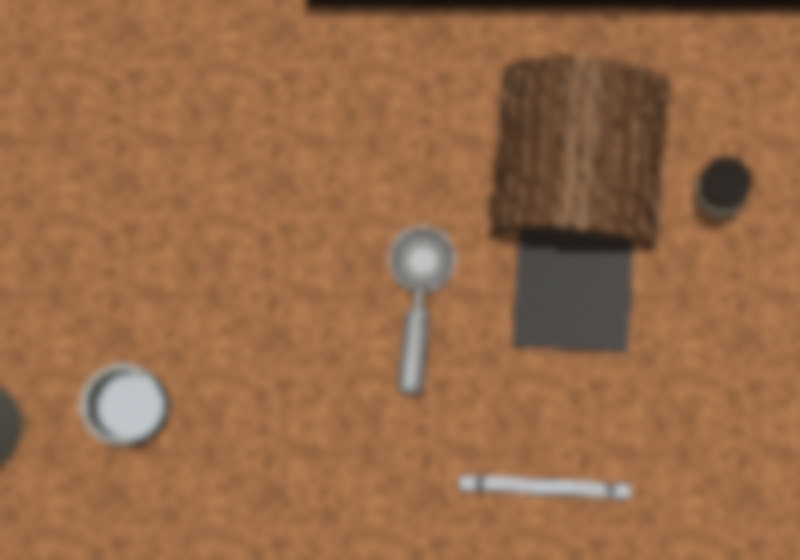

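View pics/s1.png

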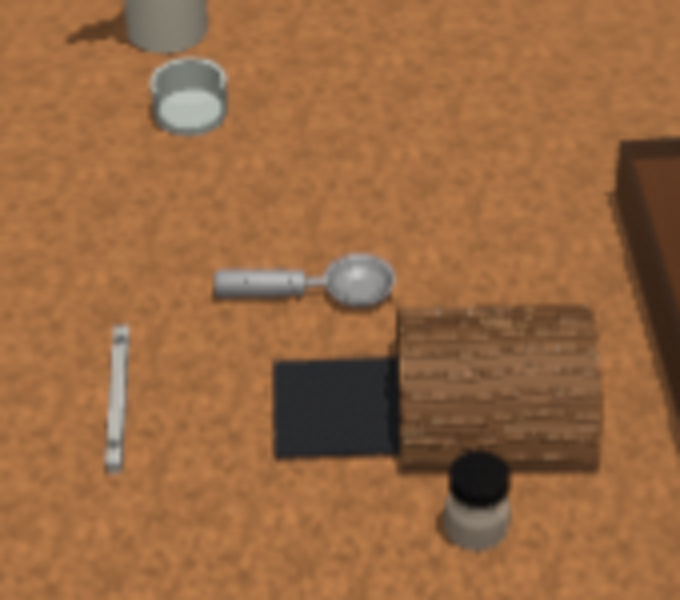

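```bash
cat > h.py <<'E'
import cv2,numpy as np
from cell import bot
def ray(c,uv,z):
    k=bot.calibration(c);K=k["mtx"];E=np.array(k["extrinsics"])
    uv=np.atleast_2d(np.asarray(uv,float))
    d=np.c_[(uv[:,0]-K[0][2])/K[0][0],(uv[:,1]-K[1][2])/K[1][1]]
    u=d.copy()
    for _ in range(20): u=d/(1+k["k1"]*(u**2).sum(1,keepdims=True))
    R=E[:3,:3];o=-R.T@E[:3,3];w=np.c_[u,np.ones(len(u))]@R
    return (o+w*((z-o[2])/w[:,2])[:,None])[:,:2]
def comp(im,mask,seed_roi):
    x,y,w,h=seed_roi;m=np.zeros(mask.shape,np.uint8);m[y:y+h,x:x+w]=mask[y:y+h,x:x+w]
    n,l,s,_=cv2.connectedComponentsWithStats(m);i=1+np.argmax(s[1:,4]);return (l==i).astype(np.uint8)
def cont(m): # contour points
    return max(cv2.findContours(m,cv2.RETR_EXTERNAL,cv2.CHAIN_APPROX_NONE)[0],key=len)[:,0,:]
def up(im,f=4): return cv2.resize(im,None,fx=f,fy=f,interpolation=cv2.INTER_CUBIC)
def px(p,f=4): return (np.asarray(p,float)+.5)/f-.5
def tell(c,im,name,roi,z):
    b=up(im[:,:,::-1]);hsv=cv2.cvtColor(b,cv2.COLOR_BGR2HSV)
    S,V=hsv[:,:,1],hsv[:,:,2]
    m=(S<95)&((V<105) if name=="slate" else (V>105))
    m=comp(b,m.astype(np.uint8),[4*v for v in roi])
    P=ray(c,px(cont(m)),z)*1000
    r=cv2.minAreaRect(P.astype(np.float32))
    print(c,name,"rect c",np.round(r[0],1),"size",np.round(r[1],1),"ang",round(r[2],2),"corners",np.round(cv2.boxPoints(r),1).tolist())
    return P
E
python3 - <<'E'
from h import *
for c in("top","side"):
    im=cv2.imread(f"pics/{c}0.png")[:,:,::-1]
    E=np.array(bot.calibration(c)["extrinsics"]);print(c,"cam at",np.round(-E[:3,:3].T@E[:3,3],3))
    R={"top":dict(slate=[252,191,44,32],bar=[240,244,52,16],dish=[146,216,30,30]),"side":dict(slate=[262,204,37,36],bar=[222,196,14,46],dish=[234,130,26,26])}[c]
    P=tell(c,im,"slate",R["slate"],.005)
    P=tell(c,im,"bar",R["bar"],.012)
    P=tell(c,im,"dish",R["dish"],.034)
    print("ell",cv2.fitEllipse(P.astype(np.float32)))
o=.5
print("top hand: slate", np.round(ray("top",px([[514,347],[626,351],[519,247],[632,245]])+[130,130],.005)*1000,1).tolist())
print("bar face", np.round(ray("top",px([[460,476],[632,485],[459,490],[632,498]])+[130,130],.012)*1000,1).tolist())
print("log mouth apex/foot L R", np.round(ray("top",px([[575,235]])+[130,130],.067)*1000,1).tolist(), np.round(ray("top",px([[490,236],[655,248],[508,58],[670,78]])+[130,130],.02)*1000,1).tolist())
print("dish rim",np.round(ray("top",px([[124,405]])+[130,130],.034)*1000,1))
print("side slate",np.round(ray("side",px([[275,362],[276,457],[395,359],[397,456]])+[200,120],.005)*1000,1).tolist())
print("side bar", np.round(ray("side",px([[129,328],[122,468],[114,328],[106,465]])+[200,120],.012)*1000,1).tolist())
print("side log foot near", np.round(ray("side",px([[400,471],[598,470]])+[200,120],.0)*1000,1).tolist())
print("dish rim, foot bottom",np.round(ray("side",px([[152,75],[226,75],[189,80]])+[200,120],.034)*1000,1).tolist(),np.round(ray("side",px([[189,133]])+[200,120],.0)*1000,1))
E
```

```text
top cam at [ 0.433 -0.019  1.278]
top slate rect c [597.7  -6.4] size [88.1 83.4] ang 88.12 corners [[554.5999755859375, -49.0], [638.0, -51.79999923706055], [640.9000244140625, 36.29999923706055], [557.5, 39.0]]
top bar rect c [450.8  14. ] size [133.2  16.2] ang 87.24 corners [[439.5, -52.099998474121094], [455.70001220703125, -52.900001525878906], [462.1000061035156, 80.0999984741211], [445.8999938964844, 80.9000015258789]]
top dish rect c [510.  328.4] size [66.3 63.3] ang 45.94 corners [[464.20001220703125, 326.6000061035156], [509.6000061035156, 282.6000061035156], [555.7999877929688, 330.20001220703125], [510.29998779296875, 374.20001220703125]]
ell ((510.6864013671875, 328.49896240234375), (62.46450424194336, 67.21525573730469), 171.6585693359375)
side cam at [ 0.53  -0.982  1.004]
side slate rect c [602.4  -9.1] size [89.9 83.8] ang 86.84 corners [[558.0999755859375, -51.70000076293945], [641.7999877929688, -56.400001525878906], [646.7000122070312, 33.5], [563.0, 38.099998474121094]]
side bar rect c [455.1   7.3] size [140.7  12.7] ang 86.9 corners [[445.0, -62.5999984741210
[... 302 characters left out ...]
38964844, 361.29998779296875]]
ell ((516.1620483398438, 310.34991455078125), (59.99515914916992, 105.5096435546875), 1.7097079753875732)
top hand: slate [[557.5, 38.4], [554.8, -47.8], [635.3, 35.2], [637.3, -52.3]]
bar face [[458.3, 78.1], [452.0, -52.4], [447.7, 78.8], [442.2, -52.4]]
log mouth apex/foot L R [[634.6, -8.6]] [[641.3, 56.9], [632.6, -69.5], [780.6, 44.3], [765.4, -81.0]]
dish rim [[509.9 327.7]]
side slate [[563.9, 37.2], [558.7, -52.2], [646.7, 32.2], [638.3, -58.9]]
side bar [[464.1, 73.8], [457.6, -59.0], [453.6, 74.9], [447.1, -55.3]]
side log foot near [[639.4, -67.9], [769.4, -79.7]]
dish rim, foot bottom [[487.3, 338.2], [545.2, 332.1], [516.1, 328.6]] [[513.3 305. ]]
```

```bash
cat >> h.py <<'E'
from scipy.spatial.transform import Rotation as Ro
def down(ang): # tool x axis along world angle ang, tool y down
    x=np.array([np.cos(ang),np.sin(ang),0]);y=np.array([0,0,-1.]);q=Ro.from_matrix(np.c_[x,y,np.cross(x,y)]).as_quat()
    return [q[3],q[0],q[1],q[2]]
def st(): print("t",round(bot.read_clock(),2),"p",np.round(bot.read_position(),4),"F",np.round(bot.read_ft_force(),2),"w",round(bot.read_gripper_width(),3))
E
python3 - <<'E'
from h import *
for a in(np.pi/2-.05,-np.pi/2-.05,-.05,np.pi-.05):
    q=bot.solve_ik([.586,-.007,.12],down(a)); print(round(a,2),None if q is None else np.round(q,2))
q=down(min((np.pi/2-.05,-np.pi/2-.05),key=lambda a:abs(bot.solve_ik([.586,-.007,.12],down(a))[5])))
bot.move_pose([.586,-.007,.12],q); bot.set_gripper(.5); st()
bot.move_linear([.586,-.007,.03],.15); st()
print(bot.move_linear([.586,-.007,-.003],.02,until_force=8)); st(); bot.wait(.2); st()
cv2.imwrite("pics/s2.png",up(bot.camera("side")[120:270,200:370,::-1]))
E
```

```text
1.52 [-0.14  0.46 -0.23  0.88  0.   -0.09]
-1.62 [-0.14  0.46 -0.23  0.88  0.    3.05]
-0.05 [-0.14  0.46 -0.23  0.88  0.    1.48]
3.09 [-0.14  0.46 -0.23  0.88  0.   -1.66]
t 3.86 p [ 0.586  -0.0071  0.12  ] F [ 0.   -0.12 -0.51] w 0.503
t 4.61 p [ 0.5866 -0.0071  0.0306] F [-0.69 -0.88  0.42] w 0.496
False
t 6.41 p [ 0.5861 -0.007  -0.0028] F [-0.18  0.12  0.24] w 0.5
t 6.61 p [ 0.5861 -0.007  -0.0029] F [-0.29 -0.3  -0.18] w 0.498
```

View pics/s2.png

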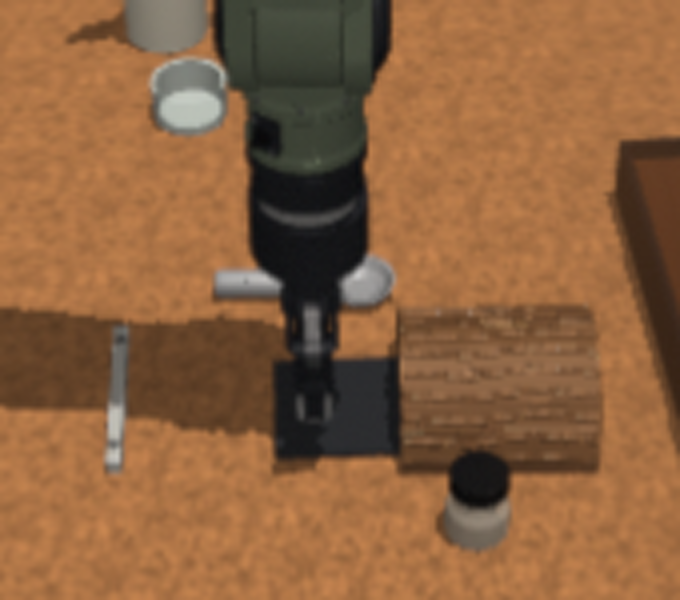

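The side view shows the fingers above the exposed slate (near fingertip about (315,408)). They're clear of the log and not yet touching, so I'll go lower.

```bash
python3 - <<'E'
from h import *
print(bot.move_linear([.586,-.007,-.016],.015,until_force=8)); st(); bot.wait(.2); st()
E
```

```text
False
t 7.67 p [ 0.5861 -0.007  -0.0159] F [-0.01  0.1   0.21] w 0.499
t 7.88 p [ 0.5861 -0.007  -0.0159] F [ 0.24 -0.03  0.09] w 0.497
```

```bash
python3 - <<'E'
from h import *
print(np.round(bot.read_joint_efforts(),2),np.round(bot.read_joint_positions(),3))
s=cv2.resize(bot.camera("side")[185:245,250:320,::-1],None,fx=8,fy=8,interpolation=cv2.INTER_CUBIC)
cv2.imwrite("pics/s3.png",s)
E
```

```text
[ -0.   -52.4   19.27  -0.    -0.    -0.  ] [-0.138  0.629 -0.353  0.588 -0.    -0.088]
```

View pics/s3.png

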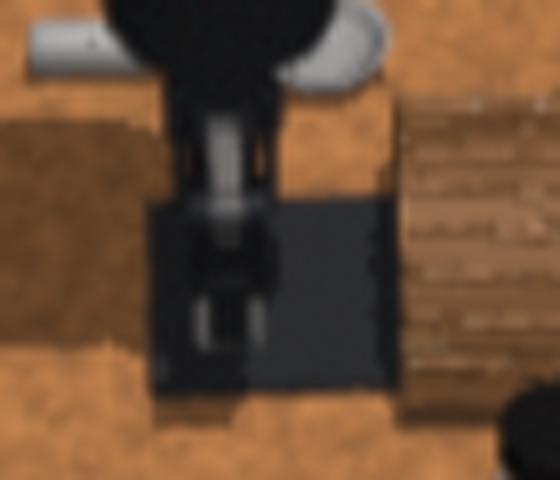

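The near fingertip (bottom at about pixel (278,228)) still seems to hover roughly 10 mm above the slate. I'll shift a little towards the front edge for log clearance, then continue down with the force guard.

```bash
python3 - <<'E'
from h import *
bot.move_linear([.578,-.007,-.012],.05)
print(bot.move_linear([.578,-.007,-.035],.015,until_force=6)); st(); bot.wait(.2); st()
E
```

```text
True
t 8.88 p [ 0.5782 -0.007  -0.0171] F [ 0.23 -0.44  4.94] w 0.498
t 9.07 p [ 0.5781 -0.007  -0.0171] F [-0.28  0.32  5.97] w 0.498
```

```bash
python3 - <<'E'
from h import *
print(bot.move_linear([.578,-.007,-.020],.01,until_force=5)); bot.wait(.1); st()
p=bot.read_position(); z=p[2]
d=np.array([458.,10.1])-np.array([558.6,-6.]); d/=np.linalg.norm(d)
print("dir",d)
# first 10 mm, then check force
s=np.array([.578,-.007])
for L,v in((.012,.03),(.045,.06),(.085,.06)):
    print(bot.move_linear([*(s+d*L),z],v,until_force=12)); st()
bot.wait(.2); st()
b=up(bot.camera("side")[120:270,200:370,::-1]); cv2.imwrite("pics/s4.png",b)
E
```

```text
True
t 9.38 p [ 0.5783 -0.007  -0.0171] F [-0.55  0.    4.62] w 0.503
dir [-0.98743451  0.15802878]
False
t 9.93 p [ 0.5651 -0.0049 -0.0171] F [-1.61  1.15  5.94] w 0.503
False
t 10.62 p [ 5.328e-01  3.000e-04 -1.710e-02] F [-0.62 -0.86  5.11] w 0.502
False
t 11.44 p [ 0.4946  0.0063 -0.0169] F [-0.01  1.31 -0.18] w 0.5
t 11.64 p [ 0.4945  0.0063 -0.0171] F [-0.09 -0.04 -0.11] w 0.5
```

View pics/s4.png

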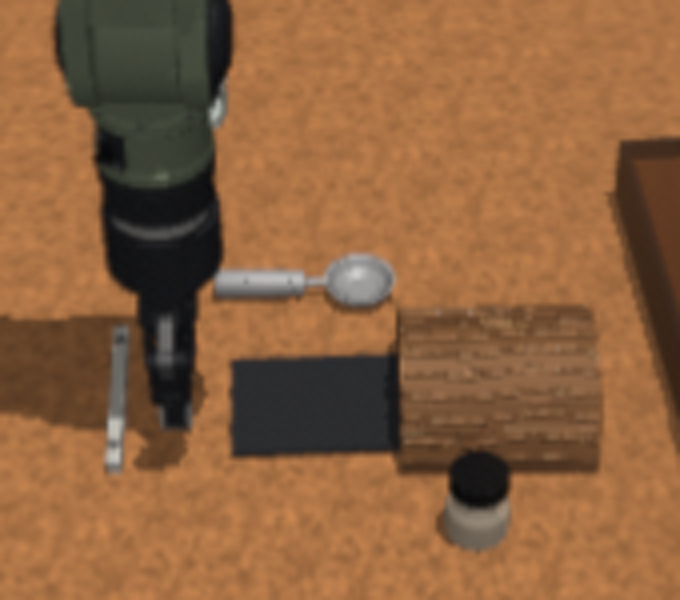

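The slate came about 30 mm, then the fingers slipped off: the press was too light (5 N). It now runs from side-crop (232,361)/(232,455) to the mouth. I'll re-measure it and press harder.

```bash
python3 - <<'E'
from h import *
im=cv2.imread("pics/side0.png")[:,:,::-1]; tell("side",im,"slate",[250,204,49,36],.005)
bot.move_linear([.4945,.0063,.03],.15)
im=bot.camera("side"); tell("side",im,"slate",[250,204,49,36],.005)
print("hand",np.round(ray("side",px([[232,361],[232,455],[395,356],[397,452]])+[200,120],.005)*1000,1).tolist())
im=bot.camera("top"); cv2.imwrite("pics/top2.png",im[:,:,::-1]); tell("top",im,"slate",[250,191,46,45],.005)
E
```

```text
side slate rect c [602.4  -9.1] size [89.9 83.8] ang 86.84 corners [[558.0999755859375, -51.70000076293945], [641.7999877929688, -56.400001525878906], [646.7000122070312, 33.5], [563.0, 38.099998474121094]]
side slate rect c [588.5  -5.7] size [ 90.1 112.9] ang 87.14 corners [[529.9000244140625, -47.900001525878906], [642.5999755859375, -53.5], [647.0999755859375, 36.400001525878906], [534.4000244140625, 42.099998474121094]]
hand [[534.3, 41.1], [529.9, -47.6], [647.0, 35.1], [638.7, -55.3]]
top slate rect c [568.5   1.3] size [138.6 127.2] ang 0.26 corners [[498.8999938964844, 64.5999984741211], [499.5, -62.599998474121094], [638.0999755859375, -62.0], [637.5, 65.19999694824219]]
```

```bash
cat >> h.py <<'E'
def F(n=4): return np.mean([bot.read_ft_force() for _ in range(n)],0)
def press(x,y,z,lo=11,hi=17):
    for _ in range(12):
        f=F()[2]
        if f<lo: z-=.0005 if f>1 else .001
        elif f>hi: z+=.0003
        else: break
        bot.move_linear([x,y,z],.02)
    return z,f
E
python3 - <<'E'
from h import *
s=np.array([.555,-.0033])
bot.move_linear([*s,.03],.15); bot.move_linear([*s,-.012],.1)
bot.move_linear([*s,-.025],.015,until_force=6); z=bot.read_position()[2]
z,f=press(*s,z); print(z,f); st()
v=np.array([-.072,.012]); 
for k in(.15,.4,.65,.85):
    q=s+v*k; hit=bot.move_linear([*q,z],.05,until_force=14); f=F(); print(k,hit,np.round(f,1),np.round(bot.read_position(),4))
    if hit or f[2]<2: break
    if not 9<f[2]<18: z,_=press(*q,z)
st()
im=bot.camera("side");cv2.imwrite("pics/side5.png",im[:,:,::-1]); tell("side",im,"slate",[226,204,73,36],.005)
E
```

```text
-0.018653013872802736 14.455912151215804
t 14.63 p [ 0.5556 -0.0034 -0.0172] F [-3.13  0.19 14.46] w 0.502
0.15 False [-1.2 -0.1 10.1] [ 0.5459 -0.0017 -0.0171]
0.4 False [-1.4  0.3 12. ] [ 0.528   0.0013 -0.0172]
0.65 False [-0.4  1.  11.5] [ 0.5102  0.0043 -0.0172]
0.85 False [ 0.5  0.5 13.1] [ 0.4959  0.0067 -0.0172]
t 16.48 p [ 0.4959  0.0067 -0.0172] F [ 0.46  0.54 13.12] w 0.502
side slate rect c [552.3  12.7] size [110.9 158. ] ang 87.25 corners [[470.70001220703125, -38.900001525878906], [628.5, -46.5], [633.9000244140625, 64.30000305175781], [476.0, 71.9000015258789]]
```

```bash
python3 - <<'E'
from h import *
z=-.0186; s=np.array([.555,-.0033]);v=np.array([-.072,.012])
q=s+v*.95; print(bot.move_linear([*q,z],.03,until_force=8),np.round(F(),1))
n=np.array([-.9988,.049])
for i in range(1,10):
    q2=q+n*.001*i; h=bot.move_linear([*q2,z],.015,until_force=6); f=F(5); print(i,h,np.round(f,1),np.round(bot.read_position(),4))
    if h or np.hypot(*f[:2])>4.5: break
st(); 
im=bot.camera("side");cv2.imwrite("pics/s6.png",cv2.resize(im[180:250,205:315,::-1],None,fx=7,fy=7,interpolation=cv2.INTER_CUBIC))
E
```

```text
False [ 1.7 -0.6 10.7]
1 False [ 1.9 -0.2  9.4] [ 0.4885  0.0078 -0.0171]
2 False [2.  0.2 9.8] [ 0.4877  0.0078 -0.0171]
3 False [ 2.2 -0.9  9.4] [ 0.4867  0.0079 -0.0172]
4 False [2.1 0.4 9.5] [ 0.4858  0.0079 -0.0172]
5 False [ 2.  -0.5  9.2] [ 0.4848  0.0079 -0.0171]
6 False [1.8 0.5 8.5] [ 0.4839  0.008  -0.0172]
7 False [2.4 0.2 7.7] [ 0.4832  0.008  -0.0171]
8 False [ 2.5 -0.7  7.9] [ 0.4822  0.0081 -0.0172]
9 False [ 2.9 -0.1  8.2] [ 0.4813  0.0081 -0.0171]
t 19.17 p [ 0.4813  0.0081 -0.0171] F [ 2.92 -0.08  8.23] w 0.496
```

View pics/s6.png

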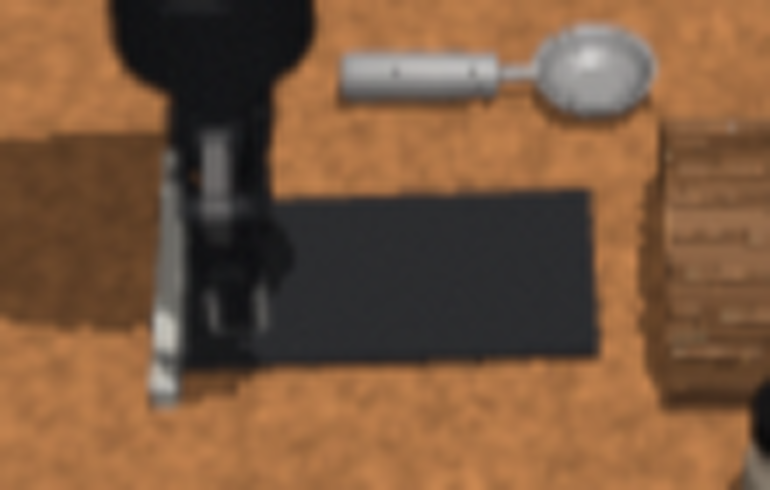

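```bash
python3 - <<'E'
from h import *
z=-.0190; p=bot.read_position(); q=np.array(p[:2]); n=np.array([-.9988,.049])
for i in range(1,7):
    q2=q+n*.001*i; bot.move_linear([*q2,z],.015); f=F(5); print(i,np.round(f,1),np.round(bot.read_position(),4))
    if f[0]>5: break
im=bot.camera("side")
for nm in("slate","bar"): tell("side",im,nm,dict(slate=[226,204,73,36],bar=[222,196,14,46])[nm],dict(slate=.005,bar=.012)[nm])
cv2.imwrite("pics/s7.png",cv2.resize(im[180:250,205:315,::-1],None,fx=7,fy=7,interpolation=cv2.INTER_CUBIC))
E
```

```text
1 [-2.8  0.5 19.2] [ 0.4818  0.008  -0.0172]
2 [-0.5  0.  16. ] [ 0.4818  0.008  -0.0172]
3 [ 2.2  0.6 13.1] [ 0.4816  0.0079 -0.0172]
4 [ 2.3  0.3 11.9] [ 0.4812  0.0079 -0.0172]
5 [ 2.6 -0.4 11.4] [ 0.4806  0.0079 -0.0172]
6 [3.4 0.2 9.6] [ 0.4798  0.0079 -0.0172]
side slate rect c [533.6   7.5] size [125.4 170.5] ang 87.25 corners [[445.5, -51.0], [615.7999877929688, -59.20000076293945], [621.7999877929688, 66.0999984741211], [451.5, 74.19999694824219]]
side bar rect c [452.3 -14.1] size [97.9 11.3] ang 88.67 corners [[445.5, -62.900001525878906], [456.79998779296875, -63.099998474121094], [459.1000061035156, 34.70000076293945], [447.79998779296875, 35.0]]
```

```bash
python3 - <<'E'
from h import *
p=bot.read_position(); bot.move_linear([p[0],p[1],.03],.15)
bot.move_pose([.50,.16,.22],down(-.05)); st()
for c,roi in(("side",dict(slate=[226,204,73,36],bar=[222,196,14,46])),("top",dict(slate=[244,190,44,62],bar=[240,244,52,16]))):
    im=bot.camera(c);cv2.imwrite(f"pics/{c}8.png",im[:,:,::-1])
    for nm in roi: tell(c,im,nm,roi[nm],.005 if nm=="slate" else .012)
a=cv2.resize(cv2.imread("pics/side8.png")[180:250,205:305],None,fx=6,fy=6,interpolation=cv2.INTER_CUBIC)
b=cv2.resize(cv2.imread("pics/top8.png")[190:260,235:300],None,fx=6,fy=6,interpolation=cv2.INTER_CUBIC)[:,:200*2-10]
a=a[:,:400];cv2.imwrite("pics/c8.png",np.hstack([a,b]))
E
```

```text
t 22.97 p [0.4996 0.1597 0.2191] F [ 0.28 -0.4  -0.03] w 0.504
side slate rect c [538.5   3. ] size [ 92.1 160.4] ang 87.09 corners [[456.1000061035156, -38.900001525878906], [616.2999877929688, -47.0], [620.9000244140625, 45.0], [460.79998779296875, 53.099998474121094]]
side bar rect c [455.2   7.3] size [140.7  12.8] ang 86.86 corners [[444.8999938964844, -62.599998474121094], [457.70001220703125, -63.29999923706055], [465.3999938964844, 77.19999694824219], [452.6000061035156, 77.9000015258789]]
top slate rect c [535.6   8. ] size [ 86.5 155.2] ang 86.79 corners [[455.70001220703125, -30.799999237060547], [610.7000122070312, -39.5], [615.5, 46.900001525878906], [460.5, 55.599998474121094]]
top bar rect c [459.3  13.2] size [133.8  33.5] ang 87.26 corners [[439.3999938964844, -52.79999923706055], [472.8999938964844, -54.400001525878906], [479.29998779296875, 79.30000305175781], [445.79998779296875, 80.9000015258789]]
```

View pics/c8.png

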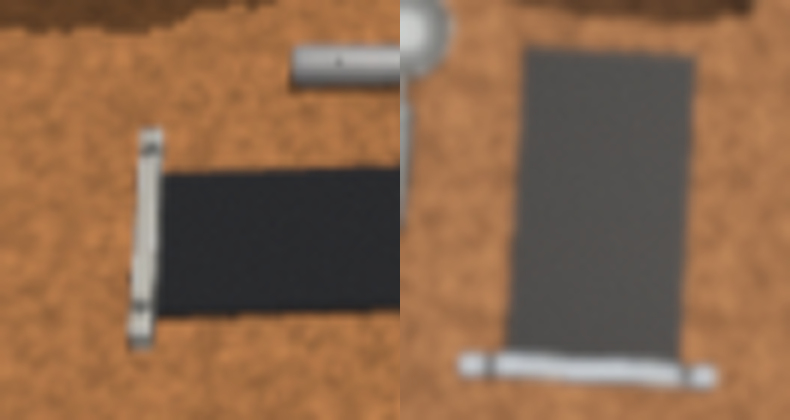

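Both views show the slate's front flush along the bar. In the top crop the slate spans columns 508–681 and the bar 458–718, so it is within about 3 mm of centre and parallel to within about 0.4°. The rear edge less 160 mm also lands on the bar face. Next is the dish.

```bash
python3 - <<'E'
from h import *
e=ray("side",[[233,132.5]],0)[0]; print("sprayer near edge",np.round(e,3))
assert e[1]>.378
x,y=.513,.328
bot.set_gripper(1.0)
bot.move_pose([x,y,.16],down(-.05)); bot.move_linear([x,y,.04],.15)
print(bot.move_linear([x,y,-.020],.05,until_force=6)); st()
im=bot.camera("side");cv2.imwrite("pics/s9.png",cv2.resize(im[60:170,190:310,::-1],None,fx=5,fy=5,interpolation=cv2.INTER_CUBIC))
E
```

```text
sprayer near edge [0.471 0.419]
False
t 26.62 p [ 0.5133  0.3282 -0.0196] F [-1.09 -0.19 -0.32] w 0.999
```

View pics/s9.png

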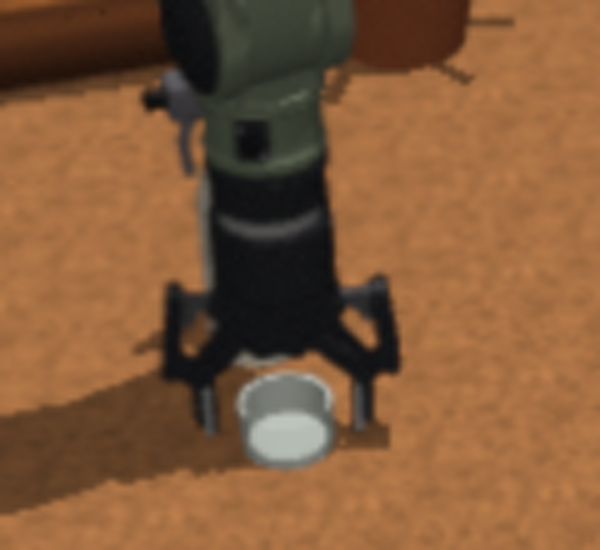

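The fingers straddle the dish at columns 208 and 362 with the dish centred at 287. The tips are about 10 mm above the board and the sprayer is clear. Closing gently and lifting.

```bash
python3 - <<'E'
from h import *
x,y=.513,.328
bot.set_gripper(0.0,25); st()
bot.move_linear([x,y,-.005],.06); bot.move_linear([x,y,.14],.2); st()
im=bot.camera("side");cv2.imwrite("pics/s10.png",cv2.resize(im[30:160,170:330,::-1],None,fx=4,fy=4,interpolation=cv2.INTER_CUBIC))
E
```

```text
t 27.04 p [ 0.5133  0.3282 -0.0194] F [-1.48 -0.74  5.01] w 0.682
t 28.32 p [0.5122 0.3276 0.1387] F [-1.19 -0.05 -1.68] w 0.682
```

View pics/s10.png

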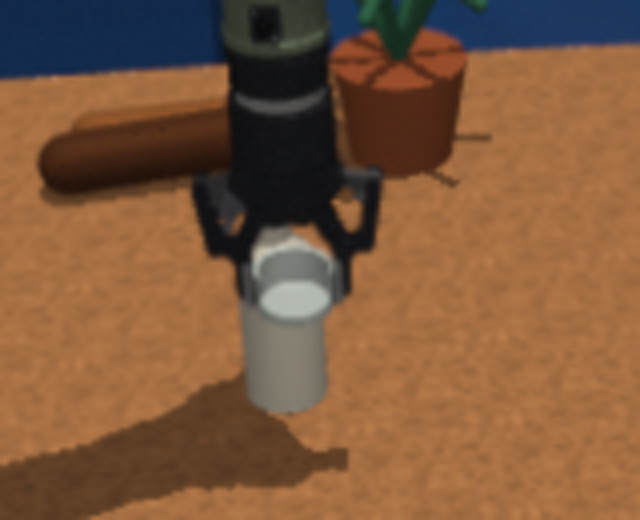

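The dish is held upright and clear of the board. I'll carry it over the slate and lower it with the force guard.

```bash
python3 - <<'E'
from h import *
x,y=.538,.006
bot.move_linear([x,y,.14],.2); bot.move_linear([x,y,.005],.12); bot.wait(.3); st()
print(bot.move_linear([x,y,-.019],.012,until_force=2.5)); st()
for c in("side","top"): cv2.imwrite(f"pics/{c}11.png",bot.camera(c)[:,:,::-1])
a=cv2.imread("pics/side11.png")[170:260,205:325];cv2.imwrite("pics/s11.png",cv2.resize(a,None,fx=6,fy=6,interpolation=cv2.INTER_CUBIC))
E
```

```text
t 31.71 p [0.5383 0.0059 0.0054] F [ 0.02 -0.63 -0.6 ] w 0.685
True
t 33.16 p [ 0.538   0.006  -0.0144] F [-0.55  0.11  5.15] w 0.681
```

View pics/s11.png

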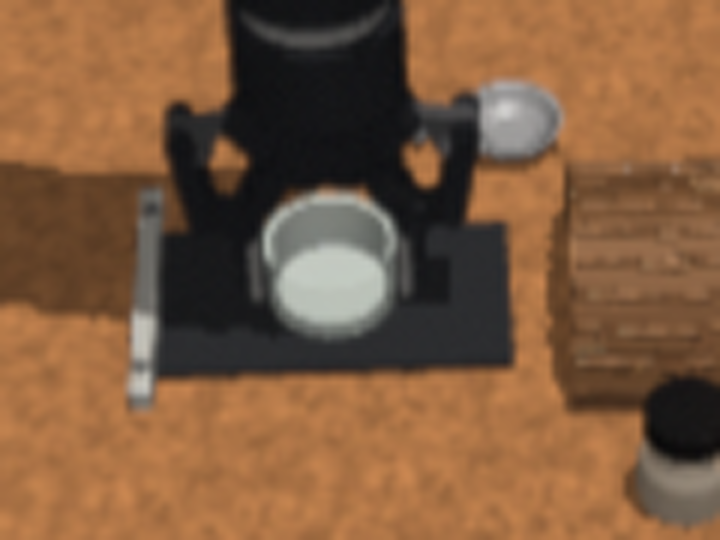

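The dish sits upright at the middle of the slate: its foot centre is about (331,299) against the slate centre at (334,297). Releasing.

```bash
python3 - <<'E'
from h import *
bot.set_gripper(1.0); bot.move_linear([.538,.006,.02],.05); bot.move_linear([.538,.006,.12],.15)
bot.move_pose([.40,-.16,.25],down(-.05)); bot.wait(.3); st()
im=bot.camera("side");cv2.imwrite("pics/side12.png",im[:,:,::-1]); tell("side",im,"slate",[226,204,73,36],.005);tell("side",im,"bar",[222,196,14,46],.012)
im2=bot.camera("top");cv2.imwrite("pics/top12.png",im2[:,:,::-1])
a=cv2.resize(im[110:270,200:370,::-1],None,fx=3,fy=3,interpolation=cv2.INTER_CUBIC)[:480]
b=cv2.resize(im2[140:270,230:330,::-1],None,fx=2.8,fy=3.7,interpolation=cv2.INTER_CUBIC)[:480]
b=cv2.copyMakeBorder(b,0,480-b.shape[0],0,0,0) if b.shape[0]<480 else b
cv2.imwrite("pics/c12.png",np.hstack([a,b]))
E
```

```text
t 36.61 p [ 0.4002 -0.1594  0.2494] F [-0.01 -0.32 -0.96] w 0.999
side slate rect c [538.5   4.1] size [ 91.2 160.8] ang 87.6 corners [[456.29998779296875, -38.099998474121094], [616.9000244140625, -44.79999923706055], [620.7999877929688, 46.29999923706055], [460.1000061035156, 53.099998474121094]]
side bar rect c [455.3   8.1] size [140.7  13.1] ang 87.0 corners [[445.1000061035156, -61.79999923706055], [458.20001220703125, -62.5], [465.5, 78.0], [452.3999938964844, 78.69999694824219]]
```

View pics/c12.png

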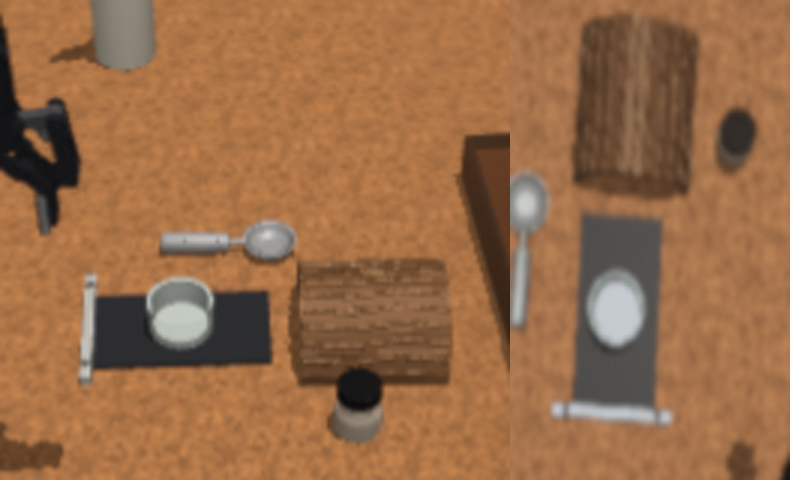

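```bash
python3 -c "
from cell import bot
bot.close_job(); print(bot.read_clock())"
```

```text
the job is handed in; nothing more can be done
the job is handed in; nothing more can be done
```

The slate is out of the half-log with its front edge against the aluminium bar. The glass dish stands upright on the middle of it, released. I handed the job in shortly after the 36.6 s clock reading (limit 62 s).

**What went wrong:** The first pull pressed with only about 5 N, so the fingers slipped off after the slate had moved about 28 mm. I pressed again with mostly 8–14 N (19 N for a moment) and finished the slide. The push force at the bar rose only to about 3.4 N, so contact with the bar rests mainly on the pictures. The fingers also touched down about 22 mm higher than the tool point suggested, so I set heights by force contact instead.

**Last checks:**
- **Slate at the bar:** The front edge lies flush on the bar in both views. It is within about 3 mm of the bar's middle; the two cameras differ by that much.
- **Squareness:** The last side view shows 0.6° between slate and bar. The pair taken before placing the dish showed 0.2–0.5°, so this is measurement noise or a very small turn.
- **Dish:** It is within a few millimetres of the slate's middle.
- **Other things:** The log, tin, spoon and sprayer look unmoved by eye. I did not check the pot, stone or brush again; the arm did not go down near them.

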